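# File the tan leather sample in the lever arch file

## Task

Put the tan sample plate away in the lever arch file: lift the lever until the rings stand wide open, thread the plate down both posts so it lies flat on the dark brown one already filed, leather face up and on the same side of the posts, then press the lever fully home so the rings are shut and locked. Do not bend the springy lever or force the plate onto the posts, and leave the other things on the bench where they are.

Things in the scene. Friction and masses are not known exactly. Their poses are not given: they have to be found in the camera images.
- file: Lever arch file screwed flat to the bench, open: grey, cream lining, steel ring mechanism on the near cover. Origin: bench level midway between the two posts; x across the file to the spine (away from the robot), y along the posts towards the lever, z up. Cover 3 mm thick, x -120 to 291, y -115 to 135 mm. Base plate top z 5, x -28 to 56, y -64 to 112. Arch shaft at x 52, z 9 mm.
- post0 (a point): round tip (topmost point) of the fixed post at file x 0, y -40 mm: steel pin 5.5 mm in diameter, from z 5 up to z 45 mm
- post1 (a point): round tip (topmost point) of the like post at file x 0, y +40 mm, the one nearer the lever
- lever (a joint): lever angle at its pivot, rad: 0 = fully home (rings locked), 0.9 = lifted to its stop (rings wide open). The pivot runs along y at file x 30, y 92, z 21 mm. Stiff, stays where it is left: friction takes 5.3 N at the thumb piece either way; the ring spring helps to open and adds up to 6.5 N to close, most when open, nearly none in the last 5 mm.
- lever_bend (a joint): elastic bend of the springy lever arm, rad, 0 = straight, + = thumb piece pulled up, - = pushed down. It gives 0.6 mm at the thumb piece (0.008 rad) per N, so under load the thumb piece runs ahead of the lever: its angle = lever + lever_bend. Over 0.18 rad (22 N) spoils the lever.
- thumb (a point): centre of the thumb piece at the lever's end: steel roll 12 mm in diameter, 24 mm long along file y, round free ends to pinch; 76 mm from the pivot. Lever home: file x -45, y 92, z 33 mm; lifting swings it up and away from the robot to x -7, y 92, z 87 mm at the stop. The lever arm is an 11 mm wide steel strip. The point turns with the arm.
- arches (a joint): angle of the two ring arches, rad: 0 = shut with their ends on the post tips, 1.0 = wide open, swung away over the spine. Geared to the lever.
- sample_tan: The sample to file: rigid plate, 50 mm (x) by 100 mm (y) by 8 mm thick, about 60 g, honey-tan leather face up. Origin: centre of its underside, z up out of the leather face. Two 7.3 mm holes right through at x = +13, y = -40 and +40 mm (12 mm from the +x long edge). Grip it across the 50 mm. Filed, its x axis points as the file's x and its origin is at file x -13, y 0, z 13 mm.
- sample_filed: Dark brown sample plate of the same shape, already on the posts, its underside (origin) at file z 5 mm, origin at file x -13 mm, y 0. It must stay there.
- sample_black: Black sample plate of the same shape, lying loose on the bench; not to be filed. Origin: centre of its underside.
- rivet_tray: Open steel tray of copper rivets, 100 x 80 x 25 mm. Origin: centre of its underside.
- tape_roll: Black tape roll lying on the bench, 64 mm in diameter, 19 mm high. Origin: centre of its underside.
Not all that is in view belongs to the job. Several things look just like the sample_filed: the one meant starts farthest to the robot's left.

How it is judged:
By the outcome, as a careful person would: the job done as asked, in the order asked, and still so for the second after the job is handed in, with the robot touching nothing.
It also fails if it takes over 69 s, if anything falls off the work surface, if the arm or the gripper's body presses on something with over 40 N, if the wrist force passes 120 N, or if a joint passes its speed limit or range.

## Robot

A 6-joint arm with a two-finger parallel gripper is mounted at the origin on the work surface. World frame = base frame: x ahead of the robot, y to its left, z up, the work surface at z = 0. Lengths are in mm, angles in rad, forces in N, time in s.
With the tool pointing down it reaches from about 275 to 825 mm from the base axis. Payload 5.2 kg.
Tool frame: the origin (TCP) lies at the very end of the fingers, on their centre line; the grasp point (between the pads) lies 19 mm behind it; z points along the fingers, y is the line along which they close (so a half turn about z gives the same grasp; the last joint's range is limited). The gripper opens to 93 mm and grips with 3 to 60 N. Pads are 15 mm wide; open, the fingers measure 128 mm over their backs; the gripper's body (75 mm by 188 mm) begins 65 mm behind the grasp point.
Start: joints at [-1.309, 0.259, 1.535, -0, 1.348, -0.203], TCP at [246.555, -491.646, 189.453] pointing down, gripper open.
Joint ranges: [-3.14, 3.14], [-0.91, 2.08], [0.19, 2.58], [-1.22, 4.36], [0.22, 2.71], [-3.12, 3.12]. Speed limits (rad/s): [2.57, 2.57, 3.14, 3.14, 3.14, 3.14].

## Interface

Orientations are given as [roll, pitch, yaw] about the fixed x, y, z axes, in that order (R = Rz(yaw) Ry(pitch) Rx(roll)).
In Python, from bench import robot gives the robot as it stands. The module is installed in compiled form; this text tells all that it offers. Calls block until the motion is done:
- robot.move_ptp(position, orientation): joint-space move of the TCP to a pose.
- robot.move_linear(position, ori=None, speed=150, f_stop=None): straight line of the TCP; ori=None keeps the orientation; speed is the mean speed in mm/s. With f_stop (N) it stops when the force on the tool has changed by that much, and returns True; else False.
- robot.move_j(angles): joint-space move.
- robot.move_gripper(opening): opening from 0.0 (shut) to 1.0 (fully open); the grip force is fixed at half the most; returns when the fingers have stopped.
- robot.sleep(seconds).
- robot.inverse_kinematics(position, orientation): joint angles nearest the present ones, or None.
- robot.get_image(name): name is "side" or "top"; returns a dict with "img" (400x640x3 uint8, blue, green, red), "fovy" (degrees; the focal length in pixels is half the picture's height over the tangent of half this angle, whatever the lens; pixels are square), "cx", "cy" (the principal point, pixels), "eye" and "orientation" of the camera in the world. Camera axes: x right, y down, z forward; pixel columns grow to the right and rows downward; lengths in mm; the calibration is good to about 2 mm. A picture is of the moment at which its call begins. There is no depth.
A pose or a line that the arm cannot do raises robot.MotionError and nothing moves.
- robot.hand_in(): hands the job in; it is judged then, once.
Readings, each from a call of its own:
- robot.current_t(): time.
- robot.current_qpos(): joint angles.
- robot.current_joint_vel(): joint speeds.
- robot.current_joint_efforts(): joint torques, N m.
- robot.current_tcp_pos(): TCP position.
- robot.current_eef_rot(): TCP orientation.
- robot.current_contact_force(): force on the tool from outside, world axes, zero at the start.
- robot.current_ft_torque(): the same for the moment, N m.
- robot.current_gripper_width(): opening from 0.0 (shut) to 1.0 (fully open).
- robot.current_finger_force(): force on a finger pad.
Only numpy, scipy, OpenCV 4.12 (cv2) and the standard library are available. Lean on these libraries where they do the work, as an engineer would, in place of code of your own. Each camera call takes 0.05 s, during which the arm holds its last target. There are 200 camera calls.

## Working session

There is one attempt and no reset: what is moved stays moved. The work goes in short steps, each a Python script; the robot and the scene stay as the last script left them, time stands still between calls to the robot, and variables do not carry over. Pictures are saved under pics/ and viewed, at most 11 in all, crops included, and the job is handed in when it is done.

```bash
mkdir -p pics
cat > h.py <<'E'
from bench import robot
import numpy as np, cv2
from scipy.spatial.transform import Rotation as Ro
def cam(n):
    d=robot.get_image(n); d['img']=np.asarray(d['img']).astype(np.uint8); return d
def RC(d):
    o=np.asarray(d['orientation'],float)
    return o if o.shape==(3,3) else Ro.from_euler('xyz',o).as_matrix()
def F(d): return 200/np.tan(np.radians(d['fovy'])/2)
def ray(d,uv):
    v=np.array([(uv[0]-d['cx'])/F(d),(uv[1]-d['cy'])/F(d),1.]); return np.array(d['eye'],float),RC(d)@v
def onz(d,uv,z):
    e,v=ray(d,uv); return e+v*(z-e[2])/v[2]
def proj(d,p):
    c=RC(d).T@(np.asarray(p,float)-np.array(d['eye'])); return np.array([d['cx']+F(d)*c[0]/c[2],d['cy']+F(d)*c[1]/c[2]])
def two(d1,a,d2,b):
    e1,v1=ray(d1,a);e2,v2=ray(d2,b)
    s=np.linalg.lstsq(np.c_[v1,-v2],e2-e1,rcond=None)[0]
    p,q=e1+s[0]*v1,e2+s[1]*v2; return (p+q)/2,np.linalg.norm(p-q)
E
python3 - <<'E'
from h import *
for n in('top','side'):
    d=cam(n); print(n,{k:d[k] for k in d if k!='img'},d['img'].shape); cv2.imwrite(f'pics/{n}0.png',d['img'])
    np.save(n+'0.npy',d,allow_pickle=True)
print(robot.current_t(),robot.current_eef_rot(),robot.current_contact_force())
E
```

```text
top {'fovy': 46.037883855375604, 'cx': 316.7820639048522, 'cy': 199.47157190383365, 'eye': array([ 212.39917108,  -10.34928896, 1476.64092702]), 'orientation': array([-2.96397215, -0.00614304, -1.56523367])} (400, 640, 3)
side {'fovy': 51.29859263093363, 'cx': 320.4109348470027, 'cy': 196.36704410569138, 'eye': array([  306.8821482 , -1050.38479774,   631.31468012]), 'orientation': array([-2.08076306e+00, -1.10203621e-03, -1.70264627e-01])} (400, 640, 3)
0.1 [-3.13996116e+00 -3.21450574e-04  4.64808880e-01] [-0.80689162  0.25862247  0.48285524]
```

View pics/top0.png

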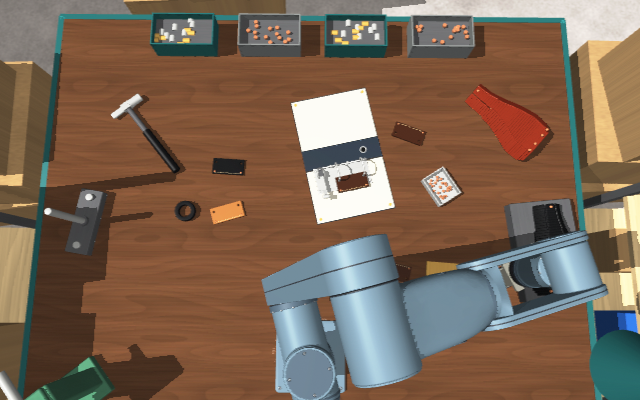

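View pics/side0.png

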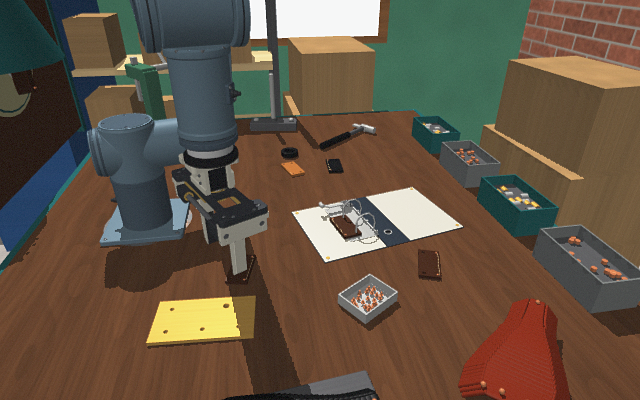

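The top view shows the tan plate at (228,212), the file at about (343,155) with the lever on the left (+y) side, and the filed brown plate at (353,181). Next I'll compute the poses and enlarge the mechanism.

```bash
cat > m.py <<'E'
from h import *
T=np.load('top0.npy',allow_pickle=True).item(); S=np.load('side0.npy',allow_pickle=True).item()
def big(m,near=None):
    c,_=cv2.findContours(m.astype(np.uint8),cv2.RETR_EXTERNAL,cv2.CHAIN_APPROX_NONE)
    return max(c,key=cv2.contourArea)
def rectw(d,c,z):
    w=np.array([onz(d,p[0],z)[:2] for p in c],np.float32); return cv2.minAreaRect(w)
if __name__=='__main__':
    for n,d in(('top',T),('side',S)):
        hsv=cv2.cvtColor(d['img'],cv2.COLOR_BGR2HSV)
        H,s,v=[hsv[...,i].astype(int) for i in range(3)]
        tan=(H>8)&(H<20)&(s>140)&(v>190)
        box=np.zeros(tan.shape,bool)
        if n=='top': box[190:235,200:255]=1
        else: box[150:185,270:315]=1
        c=big(tan&box); print(n,'tan',rectw(d,c,8),cv2.contourArea(c))
        wh=((s<45)&(v>150))
        box[:]=0
        if n=='top': box[80:230,280:400]=1
        else: box[180:265,285:470]=1
        m=(wh&box).astype(np.uint8); m=cv2.morphologyEx(m,cv2.MORPH_CLOSE,np.ones((3,3)))
        cs,_=cv2.findContours(m,cv2.RETR_EXTERNAL,cv2.CHAIN_APPROX_NONE)
        allp=np.concatenate([c for c in cs if cv2.contourArea(c)>200])
        r=rectw(d,allp,3);print(n,'file',r,cv2.boxPoints(r).round(1).tolist())
    a=cv2.resize(T['img'][145:230,300:400],None,fx=6,fy=6,interpolation=cv2.INTER_CUBIC)
    b=cv2.resize(S['img'][185:265,285:400],None,fx=6,fy=6,interpolation=cv2.INTER_CUBIC)
    cv2.imwrite('pics/ct0.png',a);cv2.imwrite('pics/cs0.png',b)
E
python3 m.py
```

```text
top tan ((434.72625732421875, 266.0018005371094), (49.418701171875, 99.56470489501953), 16.5992431640625) 432.0
top file ((628.2354125976562, -97.38279724121094), (411.6802062988281, 252.49838256835938), 12.616456985473633) [[399.79998779296875, -19.100000381469727], [454.8999938964844, -265.5], [856.7000122070312, -175.60000610351562], [801.5, 70.80000305175781]]
side tan ((435.3964538574219, 268.665283203125), (44.59541320800781, 95.30608367919922), 16.868778228759766) 117.0
side file ((624.8192749023438, -86.208251953125), (410.6809997558594, 272.30108642578125), 12.427371978759766) [[395.0, 2.5999999046325684], [453.6000061035156, -263.3999938964844], [854.5999755859375, -175.0], [796.0, 90.9000015258789]]
```

View pics/ct0.png

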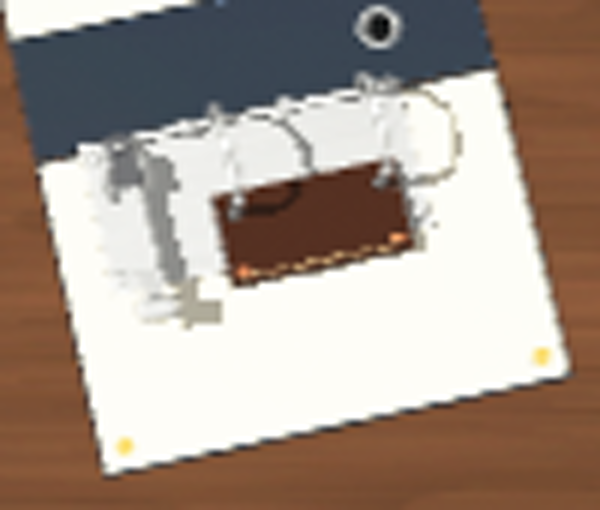

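View pics/cs0.png

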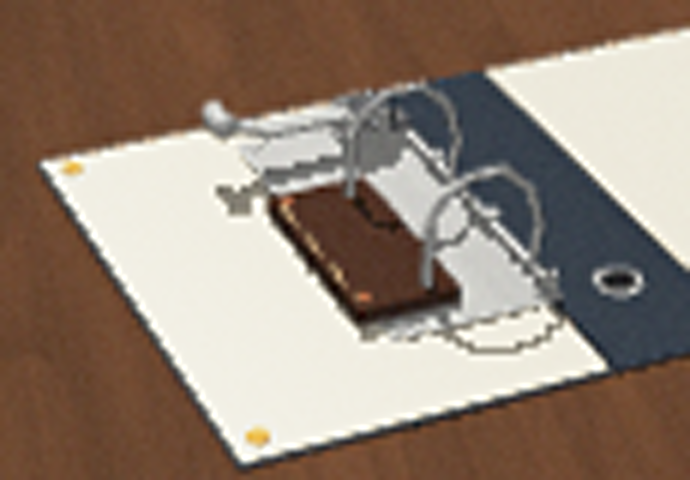

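The crops show the filed plate with its stitching on the robot side, the lever on the left with the thumb piece near top px (327.5,195.8) and side px (322,204.7), and the arches shut. Next I'll check the tan plate's orientation and cross-check the file pose.

Run:
```python
from m import *
a=np.radians(12.6);Rf=np.array([[np.cos(a),-np.sin(a)],[np.sin(a),np.cos(a)]])
o=np.array([628.2,-97.4])-Rf@[85.5,10];print('origin from cover',o)
fw=lambda p:np.r_[o+Rf@p[:2],p[2]]
hsv=cv2.cvtColor(T['img'],cv2.COLOR_BGR2HSV);H,s,v=[hsv[...,i].astype(int) for i in range(3)]
br=(v<140)&(s>80)&((H<15)|(H>170)); box=np.zeros(br.shape,bool);box[168:196,332:372]=1
c=big(br&box);r=rectw(T,c,13);print('brown',r,'->pred centre',fw([-13,0,13]))
p,e=two(T,(327.5,195.8),S,(322,204.7));print('thumb',p,e,'pred',fw([-45,92,33]))
for q in([-45,92,33],[0,40,45],[0,-40,45]):print('proj',proj(T,fw(q)).round(1),proj(S,fw(q)).round(1))
A=cv2.resize(T['img'][190:235,200:255],None,fx=10,fy=10,interpolation=cv2.INTER_CUBIC)
B=cv2.resize(S['img'][150:190,270:295+20],None,fx=5,fy=5,interpolation=cv2.INTER_CUBIC)
w=np.zeros((450,800,3),np.uint8);w[:,:550]=A;w[:200,560:785]=B;cv2.imwrite('pics/tan0.png',w)
```

```text
origin from cover [ 546.94054927 -125.81041476]
brown ((533.4832153320312, -128.43344116210938), (48.704261779785156, 96.7931137084961), 12.756640434265137) ->pred centre [ 534.25363136 -128.6462769    13.        ]
thumb [483.3480508  -51.09303539  36.6659192 ] 1.1267522754749306 pred [482.95511677 -45.84251852  33.        ]
proj [325.8 195.9] [321.3 204.9]
proj [339.1 177.9] [343.6 206.9]
proj [364.  172.6] [356.7 221.4]
```

View pics/tan0.png

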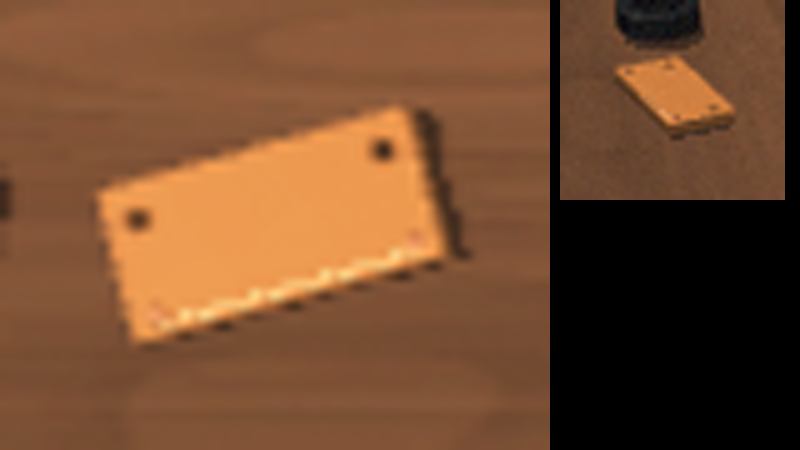

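Holes are on the far (+x) side and the stitching is near the robot, so the tan plate's x axis points at 16.6° and needs no half turn. Now the lever.

```bash
cat >> h.py <<'E'
O=np.array([546.7,-125.7]);A=0.2205
def fw(x,y,z): return [O[0]+x*np.cos(A)-y*np.sin(A),O[1]+x*np.sin(A)+y*np.cos(A),z]
def ff(): # contact force in file axes
    return Ro.from_euler('z',-A).apply(robot.current_contact_force()).round(1)
PV=np.array([30,21]);TH0=np.arctan2(12,-75)
def thumb(q): t=TH0-q; return PV+76*np.array([np.cos(t),np.sin(t)])
def tcpf():
    p=robot.current_tcp_pos(); d=Ro.from_euler('z',-A).apply(np.r_[p[:2]-O,p[2]]); return d.round(1)
E
cat > s1.py <<'E'
from h import *
D=14; ori=[np.pi,0,A]
robot.move_gripper(0.47)
robot.move_ptp(fw(-45,92,110),ori)
print('t',robot.current_t(),tcpf(),ff(),robot.current_qpos().round(2) if hasattr(robot.current_qpos(),'round') else robot.current_qpos())
d=cam('top');e=cam('side')
print('hit',robot.move_linear(fw(-45,92,33-D),ori,speed=80,f_stop=4)); print(tcpf(),ff())
robot.move_gripper(0.32); print(robot.current_gripper_width(),ff())
robot.move_gripper(0.0); print(robot.current_gripper_width()*93,ff(),robot.current_finger_force(),robot.current_t())
E
python3 s1.py
```

```text
t 2.8833 [-44.9  91.1 110.2] [ 1.  -1.1  0.8] [-0.33  0.21  1.8  -0.    1.13  1.02]
hit False
[-44.6  91.8  19.5] [ 0.  -0.  -0.5]
0.3193738343705969 [-0.3  0.7 -0.8]
0.19784446073389475 [-0.3 -0.6  0.6] 0.0 5.425
```

Run:
```python
from h import *
w=np.zeros((560,800,3),np.uint8)
T=cam('top');S=cam('side')
w[:420,:400]=cv2.resize(T['img'][150:220,295:295+400*70//420],(400,420),interpolation=cv2.INTER_CUBIC)
w[:560,400:]=cv2.resize(S['img'][150:150+84,285:345],(400,560),interpolation=cv2.INTER_CUBIC)
cv2.imwrite('pics/l1.png',w)
print(proj(T,robot.current_tcp_pos()),proj(S,robot.current_tcp_pos()),proj(S,fw(-45,92,33)))
```

```text
[325.66231765 196.8544451 ] [321.23380783 209.16935633] [321.24207498 204.94218033]
```

View pics/l1.png

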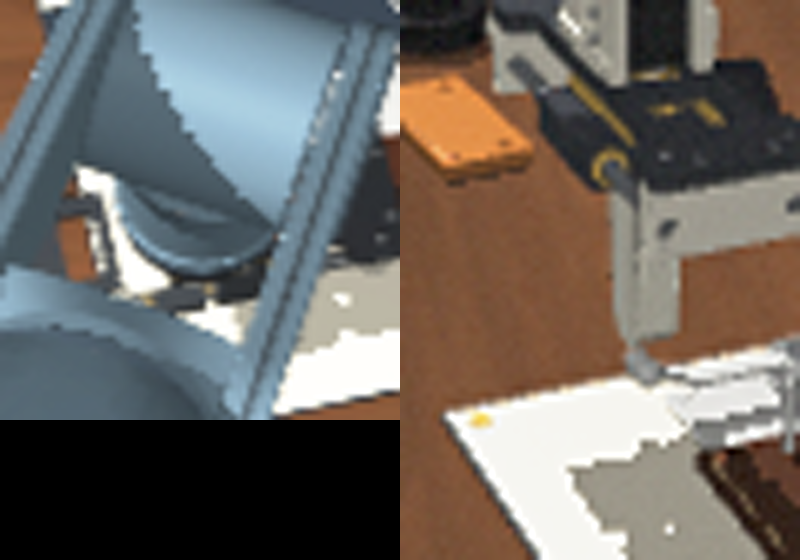

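The side view shows the closed fingertip ending at about px (322,201), above and behind the thumb at (321.7,204), while the reported TCP projects to (321,209). I'll check this against the start image.

Run:
```python
from h import *
S0=np.load('side0.npy',allow_pickle=True).item()
print('start tcp proj',proj(S0,[246.555,-491.646,189.453]),'other finger dir', proj(S0,[246.555,-491.646,250]))
print(robot.current_tcp_pos(),robot.current_eef_rot(),robot.current_gripper_width(),robot.current_qpos())
w=np.zeros((560,800,3),np.uint8)
w[:560,:400]=cv2.resize(S0['img'][200:312,205:285],(400,560),interpolation=cv2.INTER_CUBIC)
p=np.array(robot.current_tcp_pos())
robot.move_gripper(0.47); S=cam('side')
w[:560,400:]=cv2.resize(S['img'][160:230,295:345],(400,560),interpolation=cv2.INTER_CUBIC)
cv2.imwrite('pics/l2.png',w); print(proj(S,p))
d=cv2.absdiff(S['img'],S0['img']).max(2)>40; d[:,:300]=0;d[:,350:]=0
ys,xs=np.nonzero(d); k=ys>195; print(sorted(zip(ys[k],xs[k]))[-25:])
```

```text
start tcp proj [226.70942317 270.10686675] other finger dir [222.5410714  239.95713312]
[482.67298318 -45.77009186  19.01213802] [ 3.14158671e+00 -3.14092264e-05  2.20478779e-01] 0.006875722447902854 [-3.25120290e-01  3.34270114e-01  1.90581080e+00  1.43010131e-05
  9.01481808e-01  1.02518838e+00]
[321.23380783 209.16935633]
[(np.int64(392), np.int64(307)), (np.int64(392), np.int64(308)), (np.int64(392), np.int64(309)), (np.int64(392), np.int64(310)), (np.int64(393), np.int64(300)), (np.int64(393), np.int64(301)), (np.int64(393), np.int64(302)), (np.int64(393), np.int64(303)), (np.int64(393), np.int64(304)), (np.int64(393), np.int64(305)), (np.int64(393), np.int64(306)), (np.int64(393), np.int64(307)), (np.int64(393), np.int64(308)), (np.int64(393), np.int64(309)), (np.int64(393), np.int64(310)), (np.int64(393), np.int64(311)), (np.int64(394), np.int64(302)), (np.int64(394), np.int64(303)), (np.int64(394), np.int64(304)), (np.int64(394), np.int64(305)), (np.int64(394), np.int64(306)), (np.int64(394), np.int64(307)), (np.int64(394), np.int64(308)), (np.int64(394), np.int64(309)), (np.int64(394), np.int64(311))]
```

View pics/l2.png

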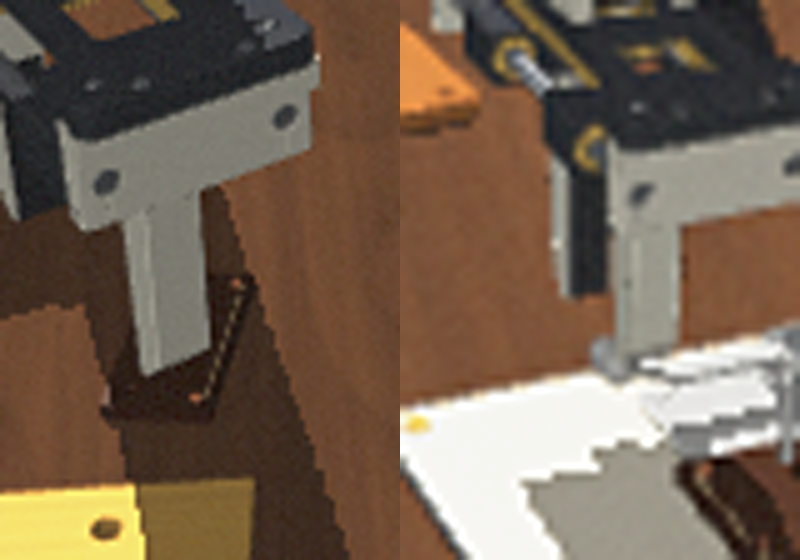

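Near fingertip is at about (326,207), the far one at (318,197) and the thumb at (321,204). The fingers straddle the thumb, but the real tips seem about 20 mm higher than the reported TCP, as they also did at the start. I'll touch down gently on the cover (z = 3) to measure the offset.

Run:
```python
from h import *
ori=[np.pi,0,A]
print(ff(),robot.move_linear(fw(-45,92,-20),ori,speed=25,f_stop=3),tcpf(),ff(),robot.current_t())
p=tcpf()
robot.move_linear(fw(-45,92,p[2]+6),ori,speed=40); print(tcpf(),ff())
```

```text
[-0.6  0.9 -0.1] False [-44.8  91.9 -19.8] [ 0.6 -0.4 -1.3] 8.1417
[-44.6  91.8 -13.3] [-0.1  0.6  0.4]
```

Run:
```python
from h import *
ori=[np.pi,0,A]
print(ff(),robot.move_linear(fw(-45,92,-45),ori,speed=20,f_stop=3),tcpf(),ff(),robot.current_t())
p=tcpf()
robot.move_linear(fw(-45,92,p[2]+8),ori,speed=40); print(tcpf(),ff())
S=cam('side');T=cam('top')
w=np.zeros((560,800,3),np.uint8)
w[:,:400]=cv2.resize(S['img'][160:230,295:345],(400,560),interpolation=cv2.INTER_CUBIC)
w[:400,400:]=cv2.resize(T['img'][150:220,300:370],(400,400),interpolation=cv2.INTER_CUBIC)
cv2.imwrite('pics/l3.png',w)
```

```text
[-0.1  0.6  0.4] True [-45.   92.  -25.9] [-0.1  1.2  5. ] 9.2333
[-44.8  91.9 -17.7] [ 0.2 -0.3 -0.7]
```

View pics/l3.png

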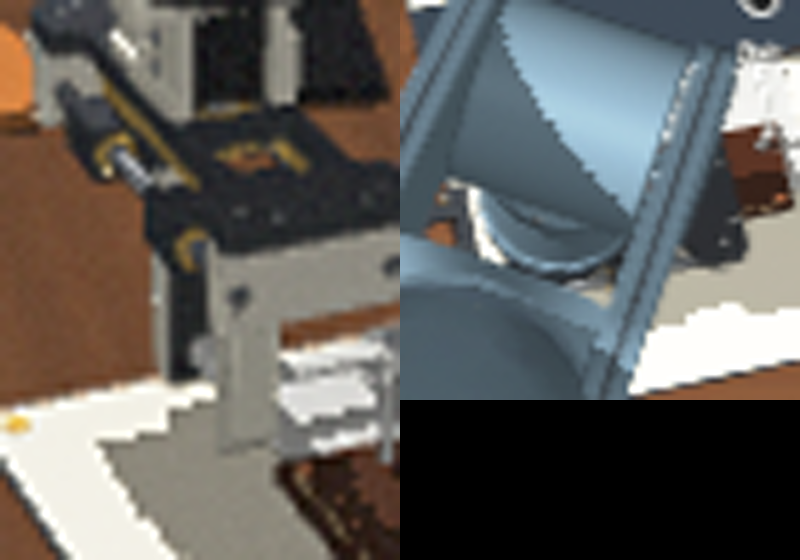

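The thumb at (205,355 in the crop) now sits between the fingertips. The tips end 28.9 mm short of the reported TCP, so I'll include that offset from here on. Pinch and lift.

```bash
cat >> h.py <<'E'
ZO=-28.9   # reported TCP z = real fingertip z + ZO
def fz(x,y,ztip): return fw(x,y,ztip+ZO)
E
cat > s2.py <<'E'
from h import *
ori=[np.pi,0,A]; D=15
robot.move_linear(fz(-45,92,33-D),ori,speed=40)
robot.move_gripper(0.32); print(robot.current_gripper_width()*93,ff())
robot.move_gripper(0.0); w=robot.current_gripper_width()*93;print(w,ff(),robot.current_finger_force(),robot.current_t())
E
python3 s2.py
```

```text
30.126698912766713 [-0.3  0.8 -0.6]
22.397680571485626 [-0.5 -0.1 -0.7] 30.000072419643402 10.8417
```

```bash
cat > s3.py <<'E'
from h import *
ori=[np.pi,0,A]; D=15
for q in np.arange(0.1,0.9401,0.12):
    t=thumb(q); robot.move_linear(fz(t[0],92,t[1]-D),ori,speed=60)
    print(round(q,2),ff(),round(robot.current_gripper_width()*93,1),tcpf())
print(robot.current_t())
E
python3 s3.py
```

```text
0.1 [ 1.5  0.2 -5.7] 22.1 [-43.5  92.1  -3.4]
0.22 [-0.3 -0.1 -2.8] 21.9 [-40.9  92.1   5.6]
0.34 [-5.8 -0.3  0.9] 21.9 [-37.2  92.2  13.9]
0.46 [-5.1  0.2  3.4] 21.8 [-31.8  91.9  22. ]
0.58 [-4.8  0.9  5.7] 22.0 [-25.2  91.8  29.4]
0.7 [-3.6  0.8  5.3] 21.8 [-18.3  91.8  35.6]
0.82 [-3.1  2.   5.3] 21.6 [-10.9  91.8  41. ]
0.94 [-2.6  0.3  3.9] 21.5 [-3.9 91.9 45. ]
13.2167
```

```bash
cat > s4.py <<'E'
from h import *
ori=[np.pi,0,A]
t=np.array([0.87,0.49])
p=tcpf()
for s in (2,4,6,8,10):
    robot.move_linear(fw(p[0]+s*t[0],p[1],p[2]+s*t[1]),ori,speed=30)
    f=ff(); print(s,f,round(f[0]*t[0]+f[2]*t[1],1),tcpf())
    if f[0]*t[0]+f[2]*t[1]<-5: break
S=cam('side');T=cam('top')
w=np.zeros((560,800,3),np.uint8)
w[:,:800]=cv2.resize(S['img'][150:234,310:430],(800,560),interpolation=cv2.INTER_CUBIC)
cv2.imwrite('pics/l4.png',w); print(robot.current_t(),robot.current_gripper_width()*93)
E
python3 s4.py
```

```text
2 [-4.2  0.2  3.3] -2.0 [-2.6 92.  45.7]
4 [-4.4  0.3 -0.1] -3.9 [-1.3 92.1 46.4]
6 [-6.7 -1.2 -1.1] -6.4 [-0.2 92.2 47. ]
14.0667 21.369922035551966
```

View pics/l4.png

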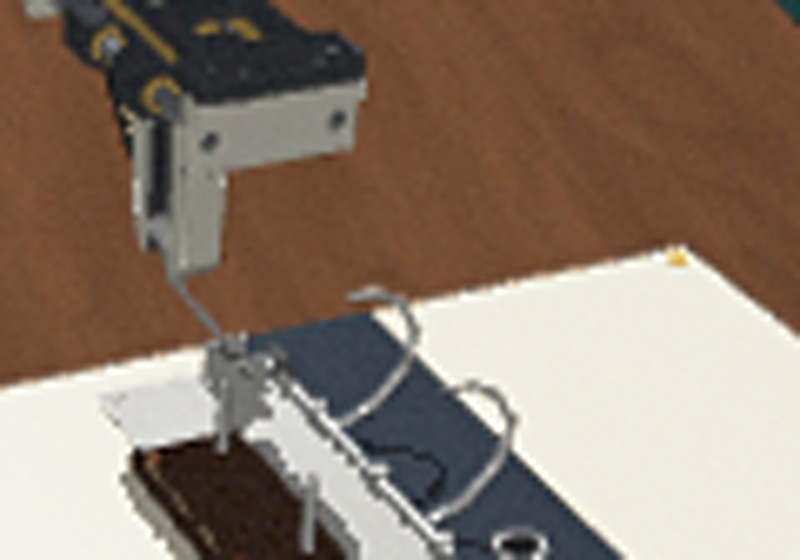

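Rings stand wide open: both arches are swung over the spine and the posts are free, with post 0's tip at side px (356.5,222) against (356.7,221.4) predicted, so the file pose is good. Release the lever and fetch the plate.

```bash
cat > s5.py <<'E'
from h import *
ori=[np.pi,0,A]
robot.move_gripper(0.47)
p=tcpf(); robot.move_linear(fw(p[0],p[1],p[2]+75),ori,speed=150)
yp=np.radians(16.6)+np.pi/2; o2=[np.pi,0,yp]; c=[434.9,266.4]
robot.move_gripper(1.0)
robot.move_ptp(c+[70],o2)
print(robot.current_t(),robot.current_contact_force())
T=cam('top'); np.save('top1.npy',T,allow_pickle=True); S=cam('side'); np.save('side1.npy',S,allow_pickle=True)
robot.move_linear(c+[-10],o2,speed=70)
print('touch',robot.move_linear(c+[-36],o2,speed=20,f_stop=3),robot.current_tcp_pos())
z=robot.current_tcp_pos()[2]
robot.move_linear(c+[z+1.3],o2,speed=20)
robot.move_gripper(0.0); print(robot.current_gripper_width()*93,robot.current_contact_force(),robot.current_tcp_pos(),robot.current_t())
E
python3 s5.py
```

```text
17.4583 [ 0.21161063 -1.35020157 -0.05379864]
touch True [434.77824539 266.37242169 -28.92187375]
49.844517312012165 [ 0.03781952  0.24434651 -0.32416655] [434.78215445 266.37787905 -27.67668107] 20.7667
```

```bash
cat >> h.py <<'E'
UZ=-27.7  # TCP reading z = plate underside z + UZ
OF=[np.pi,0,A+np.pi/2]
def pl(x,y,u): return fw(-13+x,y,u+UZ)  # plate held: offset from nominal filed place, underside u
E
cat > s6.py <<'E'
from h import *
p=np.array(robot.current_tcp_pos()); p[2]+=130
robot.move_linear(p.tolist(),None,speed=150); print(robot.current_gripper_width()*93)
robot.move_ptp(pl(0,0,125),OF); robot.move_linear(pl(0,0,62),OF,speed=80)
print(robot.current_t(),ff(),tcpf())
T=cam('top');S=cam('side'); np.save('top2.npy',T,allow_pickle=True);np.save('side2.npy',S,allow_pickle=True)
for n,d in(('t',T),('s',S)):
    hsv=cv2.cvtColor(d['img'],cv2.COLOR_BGR2HSV);H,s,v=[hsv[...,i].astype(int) for i in range(3)]
    m=(H>8)&(H<20)&(s>120)&(v>120); b=np.zeros(m.shape,bool)
    if n=='t': b[150:205,320:385]=1
    else: b[180:225,315:375]=1
    ys,xs=np.nonzero(m&b); print(n,len(xs),xs.min() if len(xs) else 0,xs.max() if len(xs) else 0)
    c4=[fw(-13+a,b2,70) for a,b2 in((-25,-50),(25,-50),(25,50),(-25,50))]
    print('pred corners',[proj(d,q).round(1).tolist() for q in c4])
    print('post tips',[proj(d,fw(0,y,45)).round(1).tolist() for y in(-40,40)],'holes top',[proj(d,fw(0,y,70)).round(1).tolist() for y in(-40,40)])
w=np.zeros((560,800,3),np.uint8)
w[:,:400]=cv2.resize(T['img'][145:208,325:370],(400,560),interpolation=cv2.INTER_CUBIC)
w[:,400:]=cv2.resize(S['img'][180:250,330:380],(400,560),interpolation=cv2.INTER_CUBIC)
cv2.imwrite('pics/p1.png',w)
E
python3 s6.py
```

```text
49.43306541505006
24.225 [ 0.2  0.5 -0.8] [-12.6  -0.3  34.7]
t 19 340 345
pred corners [[370.9, 181.9], [367.1, 166.4], [335.4, 173.1], [339.0, 188.7]]
post tips [[364.0, 172.7], [339.0, 178.0]] holes top [[364.9, 170.8], [339.5, 176.2]]
s 385 315 374
pred corners [[345.3, 218.1], [363.0, 214.2], [346.2, 196.5], [329.6, 199.9]]
post tips [[356.6, 221.4], [343.5, 206.9]] holes top [[357.0, 213.2], [343.8, 199.0]]
```

View pics/p1.png

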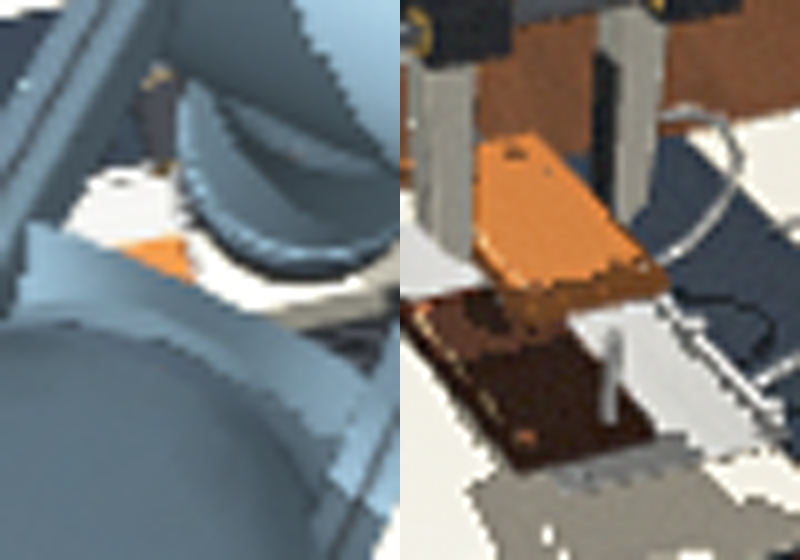

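The tan plate is held level. The far hole is at side px (343.9,198.5) against (343.8,199.0) predicted, and the near post tip at (356.1,220.8) against (356.6,221.4), so they line up to about 1 mm. I'll feel the way down with a light force stop.

```bash
cat > s7.py <<'E'
from h import *
robot.move_linear(pl(0,0,47.5),OF,speed=50); f0=ff()
hit=robot.move_linear(pl(0,0,38),OF,speed=12,f_stop=2.5)
print(hit,tcpf(),'u',tcpf()[2]-UZ,f0,ff(),robot.current_ft_torque(),robot.current_t())
E
python3 s7.py
```

```text
False [-13.   -0.   10.3] u 38.0 [-0.1  0.5 -0.9] [ 1.  -0.3 -1.7] [ 0.00398703 -0.0842361   0.00513615] 25.7083
```

```bash
cat > s8.py <<'E'
from h import *
for u in (30,22,16):
    h=robot.move_linear(pl(0,0,u),OF,speed=30,f_stop=4); print(u,h,tcpf(),ff())
    if h: break
else:
    h=robot.move_linear(pl(0,0,11),OF,speed=12,f_stop=4); print('land',h,tcpf()[2]-UZ,ff(),robot.current_t())
E
python3 s8.py
```

```text
30 False [-13.1   0.1   2. ] [ 0.  -0.  -0.6]
22 False [-13.    0.   -5.9] [ 0.4 -0.4 -0.6]
16 False [-13.    0.  -11.9] [ 0.3 -0.  -0.9]
land True 13.1 [0.  0.4 4.3] 27.2333
```

Landed flat at underside z = 13.1. Release, then take the lever again and swing it home.

```bash
cat > s9.py <<'E'
from h import *
robot.move_gripper(0.66); print(ff(),tcpf())
robot.move_linear(pl(0,0,135),OF,speed=150)
ori=[np.pi,0,A]; D=15; robot.move_gripper(0.47)
t=thumb(0.9)
robot.move_ptp(fz(t[0]+1,92,125),ori)
print(robot.move_linear(fz(t[0]+1,92,t[1]-D),ori,speed=70,f_stop=5),tcpf(),ff())
robot.move_gripper(0.0); print(robot.current_gripper_width()*93,ff(),robot.current_finger_force(),robot.current_t())
E
python3 s9.py
```

```text
[-0.9  0.9  0.4] [-13.8   0.6 -15.7]
False [-5.9 91.8 43.6] [ 0.1  0.4 -0.8]
21.84344248513712 [-0.1  0.6  1.4] 30.000386238098145 32.1333
```

```bash
cat > s10.py <<'E'
from h import *
ori=[np.pi,0,A]; D=15
def step(q,sp=60):
    t=thumb(q); robot.move_linear(fz(t[0],92,t[1]-D),ori,speed=sp)
    th=TH0-q; tg=np.array([np.sin(th),-np.cos(th)]); tg=tg  # lifting direction d/dq
    f=ff(); ft=f[0]*tg[0]+f[2]*tg[1]; print(round(q,3),f,'tang',round(ft,1),tcpf(),round(robot.current_gripper_width()*93,1)); return ft
for q in np.arange(0.82,-0.001,-0.1): 
    if abs(step(q))>18: break
else:
    for q in np.arange(0.0,-0.15,-0.02):
        if abs(step(q,30))>10: break
print(robot.current_t())
E
python3 s10.py
```

```text
0.82 [6.3 1.4 4.4] tang 7.7 [-9.9 91.6 41.2] 22.2
0.72 [6.2 2.9 8.3] tang 10.1 [-15.   91.1  37.5] 21.5
0.62 [6.5 3.8 9.7] tang 11.5 [-20.7  91.1  32.4] 21.6
0.52 [ 5.6  2.7 10.1] tang 11.4 [-26.   91.1  26.6] 21.9
0.42 [5.  2.4 9.1] tang 10.4 [-30.8  91.1  20.4] 22.2
0.32 [3.8 2.2 9.1] tang 9.8 [-35.   91.3  13.6] 21.7
0.22 [4.1 2.7 8.7] tang 9.6 [-38.6  91.4   6.5] 21.6
0.12 [2.4 1.9 8.2] tang 8.5 [-41.7  91.4  -0.9] 21.7
0.02 [0.9 2.1 7.8] tang 7.8 [-44.1  91.7  -8.7] 21.5
0.0 [-0.7  1.3  9.6] tang 9.4 [-44.6  91.7 -10. ] 22.3
-0.02 [-0.7  1.1  9.9] tang 9.7 [-45.1  91.7 -11.6] 21.9
-0.04 [-1.9  1.5  9.4] tang 9.1 [-45.6  91.9 -13.2] 21.7
-0.06 [-2.1  0.8  8.5] tang 8.3 [-46.   91.9 -14.8] 21.5
-0.08 [-3.2  1.   9.9] tang 9.6 [-46.4  92.  -16.4] 22.0
-0.1 [-5.1  0.1  9.5] tang 9.2 [-46.8  91.9 -18. ] 22.0
-0.12 [-4.1  0.3  8.9] tang 8.7 [-47.1  92.  -19.6] 22.1
-0.14 [-4.   0.2  9.3] tang 9.2 [-47.3  92.  -21.2] 21.8
36.6
```

The force levelled off at about 9 N, so the pads probably slipped on the roll. I'll let go and finish by pressing from above with closed fingertips, the contact height showing the lever angle (roll top at z 39 when home).

```bash
cat > s11.py <<'E'
from h import *
ori=[np.pi,0,A]
robot.move_gripper(0.47); robot.move_linear(fz(-46,92,90),ori,speed=120); robot.move_gripper(0.0)
robot.move_linear(fz(-44,92,60),ori,speed=80)
h=robot.move_linear(fz(-44,92,20),ori,speed=20,f_stop=1.8); print('touch',h,'tip',tcpf()[2]-ZO,ff(),robot.current_t())
h=robot.move_linear(fz(-44,92,24),ori,speed=20,f_stop=11); print('press',h,'tip',tcpf()[2]-ZO,ff())
robot.move_linear(fz(-44,92,48),ori,speed=60)
h=robot.move_linear(fz(-44,92,30),ori,speed=20,f_stop=1.8); print('retouch',h,'tip',tcpf()[2]-ZO,ff(),robot.current_t())
robot.move_linear(fz(-44,92,110),ori,speed=120)
p=robot.current_tcp_pos(); robot.move_linear([p[0]-110,p[1]+120,150],ori,speed=200)
S=cam('side');T=cam('top')
w=np.zeros((560,800,3),np.uint8)
w[:,:420]=cv2.resize(S['img'][185:265,310:370],(420,560),interpolation=cv2.INTER_CUBIC)
w[:440,430:]=cv2.resize(T['img'][150:210,320:370],(370,440),interpolation=cv2.INTER_CUBIC)
cv2.imwrite('pics/e1.png',w);print(robot.current_t())
E
python3 s11.py
```

```text
touch True tip 48.7 [-0.8 -0.6  3.3] 40.2333
press True tip 31.5 [-2.8 -0.3 11.2]
retouch True tip 36.699999999999996 [0.3 0.1 2.5] 42.1083
44.0
```

View pics/e1.png

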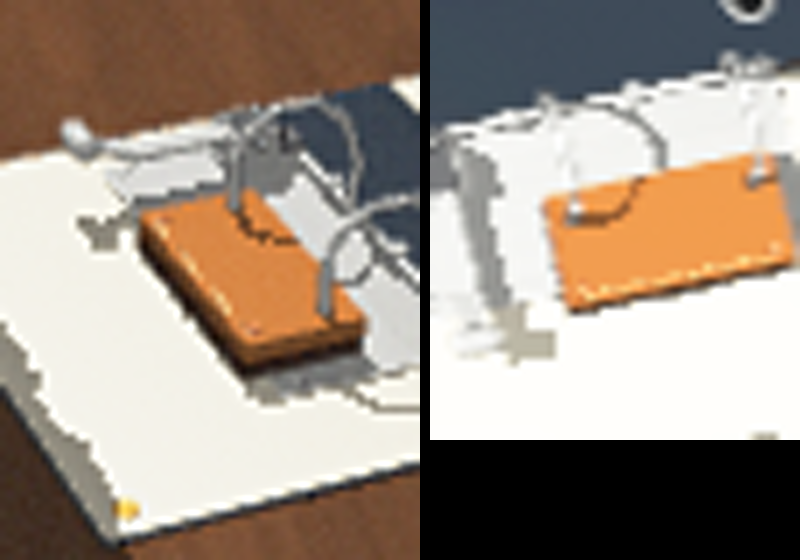

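The pinch had slipped, with the roll top still at z 48.7. The press took it down, the roll top is back at home height, both arches sit on the posts, and the tan plate lies flat on the brown one. One confirming press, then retreat and hand in.

```bash
cat > s12.py <<'E'
from h import *
ori=[np.pi,0,A]
robot.move_linear(fz(-44,92,110),ori,speed=200); robot.move_linear(fz(-44,92,46),ori,speed=120)
h=robot.move_linear(fz(-44,92,26),ori,speed=20,f_stop=12.5); print('press',h,'tip',tcpf()[2]-ZO,ff())
robot.move_linear(fz(-44,92,48),ori,speed=60)
h=robot.move_linear(fz(-44,92,30),ori,speed=15,f_stop=1.8); u=tcpf()[2]-ZO; print('retouch',h,u,ff())
robot.move_linear(fz(-44,92,120),ori,speed=150)
print(robot.current_t(),ff())
if u<38.5: robot.sleep(0.3); print(robot.hand_in())
E
python3 s12.py
```

```text
press True tip 30.9 [-2.7  0.6 11.4]
retouch True 36.8 [ 0.2 -0.4  2.8]
48.375 [-0.2 -0.5 -0.9]
the job is handed in; nothing more can be done
None
```

The job is handed in at about 48.7 s. The tan plate is threaded on both posts and lies flat on the brown one, leather face up, and the lever is pressed home with the rings shut. I didn't see the judge's result.

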